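# Pop the battery hatch of the green-marked readout unit

## Task

The batteries of the readout unit with the green stripes and green press pad are due for a change: with your fingertips press its hatch's pad down to the stop, once, then back off so that the hatch springs fully open, and watch for two seconds that it stays up by itself. Do not push the hatch back down once it has popped, do not shift or lift the unit, and leave the orange-marked unit and everything else on the bench alone.

Things in the scene. Friction and masses are not known exactly. Their poses are not given: they have to be found in the camera images.
- green_unit: Green-marked readout unit (the one to open): cream box standing loose on the bench, 150 (own x) x 110 (own y) x 60 mm high, 1.4 kg, marked by one green stripe on its front face (own -x, roughly towards the robot) and another along the far edge of its top, and a dark display strip on top near the front. Origin at the centre of its underside. The grey battery hatch lies in its top.
- green_hatch (a joint): Hatch hinge of the green-marked unit, rad: 0 latched shut, -0.1 pressed to the stop, 1.3 fully open. Push-push latch: press the pad 6.5 mm down to the stop (unlatches after about 5 mm; 2 to 4 N against a spring, then solid), take the finger away, and a spring lifts the hatch open in about 1 s and holds it. Pressing the open hatch down to the stop latches it again.
- green_hinge (a point): Middle of that hatch's hinge line, which runs along the unit's own y, 45 mm to own +x of the unit's centre, 62 mm above the bench. Hatch: grey plate 82 mm (own x) x 66 mm (own y), 8 mm thick, its top 66 mm above the bench when shut (6 mm proud of the unit). Its free edge, nearer the robot, swings up and away from the robot.
- green_pad (a point): Centre of the top of the green ribbed press pad (20 mm along the unit's x by 48 mm along its y) on that hatch, 68 mm above the bench when shut, 66 mm from the hinge line, 17 mm from the free edge; z points up out of the pad; swings with the hatch. Straight above it is free.
- orange_unit: Orange-marked readout unit (to be left shut): cream box standing loose on the bench, 150 (own x) x 110 (own y) x 60 mm high, 1.4 kg, marked by one orange stripe on its front face (own -x, roughly towards the robot) and another along the far edge of its top, and a dark display strip on top near the front. Origin at the centre of its underside. The grey battery hatch lies in its top.
- orange_hatch (a joint): Hatch hinge of the orange-marked unit, rad: 0 latched shut, -0.1 pressed to the stop, 1.3 fully open. Push-push latch: press the pad 6.5 mm down to the stop (unlatches after about 5 mm; 2 to 4 N against a spring, then solid), take the finger away, and a spring lifts the hatch open in about 1 s and holds it. Pressing the open hatch down to the stop latches it again.
- orange_hinge (a point): Middle of that hatch's hinge line, which runs along the unit's own y, 45 mm to own +x of the unit's centre, 62 mm above the bench. Hatch: grey plate 82 mm (own x) x 66 mm (own y), 8 mm thick, its top 66 mm above the bench when shut (6 mm proud of the unit). Its free edge, nearer the robot, swings up and away from the robot.
- orange_pad (a point): Centre of the top of the orange ribbed press pad (20 mm along the unit's x by 48 mm along its y) on that hatch, 68 mm above the bench when shut, 66 mm from the hinge line, 17 mm from the free edge; z points up out of the pad; swings with the hatch. Straight above it is free.
- ring0: Steel bearing ring lying flat, outer diameter 52 mm, hole 38 mm, 15 mm high; origin at the centre of its underside. A bystander.
- ring1: Steel bearing ring lying flat, outer diameter 52 mm, hole 38 mm, 15 mm high; origin at the centre of its underside. A bystander.
- ring2: Steel bearing ring lying flat, outer diameter 52 mm, hole 38 mm, 15 mm high; origin at the centre of its underside. A bystander.
- carton0: Small green carton, 65 x 65 x 42 mm; origin at the centre of its underside. A bystander.
- carton1: Small green carton, 65 x 65 x 42 mm; origin at the centre of its underside. A bystander.
- test_block: Round aluminium hardness test block, diameter 60 mm, 14 mm high; origin at the centre of its underside. A bystander.
- oil_jar: Amber glass jar with black cap, diameter 48 mm, 75 mm high; origin at the centre of its underside. A bystander.
Not all that is in view belongs to the job. What is shaped like the green_unit but pink or turquoise is not meant.

How it is judged:
By the outcome, as a careful person would: the job done as asked, in the order asked, and still so for the second after the job is handed in, with the robot touching nothing.
It also fails if it takes over 32 s, if anything falls off the work surface, if the arm or the gripper's body presses on something with over 40 N, if the wrist force passes 120 N, or if a joint passes its speed limit or range.

## Robot

A 7-joint arm with a two-finger parallel gripper is mounted at the origin on the work surface. World frame = base frame: x ahead of the robot, y to its left, z up, the work surface at z = 0. Lengths are in m, angles in rad, forces in N, time in s.
With the tool pointing down it reaches from about 0.35 to 0.9 m from the base axis. Payload 8.1 kg.
Tool frame: the origin (TCP) lies between the finger pads; the fingertips stand 17 mm ahead of it and the grasp point (between the pads) lies 2 mm behind it; z points along the fingers, y is the line along which they close (so a half turn about z gives the same grasp; the last joint's range is limited). The gripper opens to 92 mm and grips with 3 to 60 N. Pads are 19 mm wide; open, the fingers measure 130 mm over their backs; the gripper's body (75 mm by 190 mm) begins 47 mm behind the grasp point.
Start: joints at [1.077, 0.434, 0.025, 1.573, -0.012, 1.134, -0.075], TCP at [0.238, -0.578, 0.244] pointing down, gripper open.
Joint ranges: [-2.62, 2.62], [-0.44, 2.09], [-1.27, 1.32], [0.08, 2.57], [-1.32, 4.46], [0.12, 2], [-2.74, 2.74]. Speed limits (rad/s): [2.22, 2.22, 3.01, 3.01, 3.14, 3.14, 3.14].

## Interface

Orientations are given as a rotation vector (axis times angle).
In Python, from cell import observe, get_image, calibration, sign_off, look_for, regions_of, landmark_of gives the robot as it stands.
- The arm moves only by the tool jog_arm, never from a script. Its argument "plan" is a list of rows, each an object with "offset": the shift along the tool's x, y, z normalised to -1 to 1, where 1 is 0.15 m, a list of three; "twist": the turn, a rotation vector about the tool's x, y, z normalised to -1 to 1, where 1 is 2 pi rad, a list of three; "fingers": the gripper command: -1 is shut, 1 is fully open, values between are in proportion. In form: [{"offset": [x, y, z], "twist": [ax, ay, az], "fingers": fingers}, ...]. A call has 1 to 20 rows; each row is the pose to reach, as a shift and turn from the pose commanded when the call began, along the tool's axes at that moment, turning the shorter way round; what a row does not reach only later rows make up. A row lasts 1/8 s, in which the tool goes at most 62.5 mm and 10.7 degrees, less where a joint would pass 70% of its speed; a pose out of reach is approached as far as the arm can. A call with a number of a shift or a turn outside -1 to 1 is refused whole. A call with a gripper value outside its range is refused whole. The fingers move at their own pace and stop on an object; "newtons" is the grip in N (left out, the last holds). Time passes only in rows, so rows that repeat a pose let the fingers close. It gives the time, the measured TCP pose, the force, the opening and the grip force at its end, in the units of the state.
- observe(): the state, without advancing time (a new reading comes with each control period).
- get_image(name): name is "side" or "top" or "wrist"; returns the picture (384x512x3 uint8, red, green, blue); there is no depth.
- calibration(name): a dict with "fov_y" (degrees; the focal length in pixels is half the picture's height over the tangent of half this angle, whatever the lens; pixels are square), "cx", "cy" (the principal point, pixels), "position" and "attitude" of the camera in the world. Camera axes: x right, y down, z forward; pixel columns grow to the right and rows downward; lengths in m; the calibration is good to about 2 mm. A picture is of the moment at which its call begins: read the wrist's pose just before it. calibration takes no time and is no camera call; for the wrist camera it gives the pose at the moment of the call.
- sign_off(): hands the job in; it is judged then, once.
Trained networks look in the newest picture that a camera, given by its name, has taken for a name from the list of things; names that differ only in an ending like _2 or _b are one class to them, and where a whole thing is asked for, a point or a joint stands for the part that bears it (a point fixed in the world has none). Each returns a list of dicts, best first, with "conf" (0 to 1); they miss things now and then, are a little off and sometimes report something else, mostly with a low value. They report only what shows in the picture. A call takes as long as a camera call. They do not tell look-alikes from the thing itself.
- look_for(thing, camera): "box" ([left, top, width, height] as shares, 0 to 1, of the picture: columns of its width, rows of its height, round what is visible of it).
- regions_of(thing, camera): "region" (384x512 bool, what is visible of it) and "box" ([left, top, width, height] as shares, 0 to 1, of the picture: columns of its width, rows of its height, round what is visible of it).
- landmark_of(thing, camera): "at" ([row, column] as shares, 0 to 1, of the picture: columns of its width, rows of its height: a listed point, or the origin of a listed thing).
The state is a dict: "clock": time; "joints": joint angles; "dq": joint speeds; "joint_efforts": joint torques, N m; "position": TCP position; "ee_rot": TCP orientation; "force": force on the tool from outside, world axes, zero at the start; "ft_torque": the same for the moment, N m; "width": opening from 0.0 (shut) to 1.0 (fully open); "gripper_force": force on a finger pad.
Only numpy, scipy, OpenCV 4.12 (cv2) and the standard library are available. Lean on these libraries where they do the work, as an engineer would, in place of code of your own. Each camera call takes 0.05 s, during which the arm holds its last target. There are 200 camera calls.

## Working session

There is one attempt and no reset: what is moved stays moved. The work goes in short steps, Python scripts to look and compute and a tool call to move; the robot and the scene stay as the last step left them, time stands still between calls to the robot, and variables do not carry over. Pictures are saved under pics/ and viewed, at most 10 in all, crops included, and the job is handed in when it is done.

Besides the shell and the picture viewer there is one more tool, called after "Emit:" as a command line: name --argument value ..., lists and objects as JSON in quotes. jog_arm: Moves the arm, as the interface text tells. Scaled input: -1 to 1 covers 0.15 m each way for a shift and 2 pi rad each way for a turn. Its arguments: {"type":"object","properties":{"plan":{"type":"array","items":{"type":"object","properties":{"offset":{"type":"array","items":{"type":"number","minimum":-1,"maximum":1}},"twist":{"type":"array","items":{"type":"number","minimum":-1,"maximum":1}},"fingers":{"type":"number"}}}},"newtons":{"type":"number"}},"required":["plan"]}

```bash
mkdir -p pics
cat > h.py <<'E'
import numpy as np, cv2
from scipy.spatial.transform import Rotation as R
from cell import *
def rot(a):
    a=np.array(a,float)
    return a if a.shape==(3,3) else (R.from_rotvec(a).as_matrix() if a.size==3 else R.from_quat(a).as_matrix())
def ray(c,rc,z):
    f=192/np.tan(np.radians(c['fov_y'])/2)
    d=rot(c['attitude'])@np.array([(rc[1]-c['cx'])/f,(rc[0]-c['cy'])/f,1])
    p=np.array(c['position']); return p+d*(z-p[2])/d[2]
E
python3 - <<'E'
from h import *
ims=[]
for n in ("top","side"):
    im=get_image(n); cv2.imwrite(f'pics/{n}0.png',im[:,:,::-1]); c=calibration(n); print(n,c)
    for t,z in (('green_pad',.068),('green_hinge',.062),('green_unit',0),('orange_pad',.068)):
        for d in landmark_of(t,n)[:4]:
            rc=np.array(d['at'])*[384,512]; print(t,round(d['conf'],2),rc.round(1),ray(c,rc,z).round(4))
print(observe())
E
```

```text
top {'fov_y': 56.69296910575017, 'cx': 253.4285088465079, 'cy': 190.19404691975015, 'position': array([0.28889288, 0.01570788, 1.09923221]), 'attitude': array([-1.99810439,  2.19915369, -0.27025477])}
green_pad 0.96 [281.2 350.9] [ 0.2519 -0.2608  0.068 ]
green_pad 0.8 [214.8 308.9] [ 0.4505 -0.1682  0.068 ]
green_pad 0.74 [268.9 221. ] [0.3206 0.1001 0.068 ]
green_hinge 0.96 [247.7 220.6] [0.3804 0.0972 0.062 ]
green_hinge 0.92 [259.2 352.4] [ 0.3117 -0.2765  0.062 ]
green_hinge 0.75 [190.3 307.7] [ 0.5257 -0.1757  0.062 ]
green_hinge 0.67 [165.  390.6] [ 0.5806 -0.4389  0.062 ]
green_unit 0.95 [276.  341.6] [ 0.267  -0.2535  0.    ]
green_unit 0.69 [205.2 309.6] [ 0.4913 -0.1867  0.    ]
green_unit 0.68 [266.2 221.6] [0.3305 0.1032 0.    ]
orange_pad 0.84 [175.3 159.3] [0.613  0.2644 0.068 ]
side {'fov_y': 52.612756166138595, 'cx': 249.84038630814464, 'cy': 191.6188531923968, 'position': array([-0.47428067,  0.54311701,  0.88714897]), 'attitude': array([-1.27204125,  2.07102939, -1.08338855])}
green_pad 0.93 [242.3 257.3] [0.3094 0.1093 0.068 ]
green_pad 0.75 [191.5 308.9] [ 0.4669
[... 311 characters left out ...]
ts': array([ 1.07737529,  0.43453316,  0.02498039,  1.57327468, -0.01160647,
        1.13397512, -0.07508177]), 'dq': array([ 4.68734132e-05,  1.10510708e-03, -5.55126626e-04, -9.44881609e-04,
        3.97646241e-04, -3.46167073e-04, -3.36477933e-04]), 'joint_efforts': array([-8.88519826e-04, -6.67138481e+01,  9.83124822e-01, -3.14571118e+01,
       -6.06660917e-02,  3.37999337e-02,  1.67827038e-04]), 'position': array([ 0.23806964, -0.57786038,  0.24369205]), 'ee_rot': array([-3.08177488e+00, -6.09911461e-01,  1.77466931e-05]), 'force': array([0.31356138, 1.42870509, 0.4114367 ]), 'ft_torque': array([-0.01646931,  0.00775333,  0.05067055]), 'gripper_force': 0.0, 'width': 1.0025841660745776}
```

View pics/top0.png

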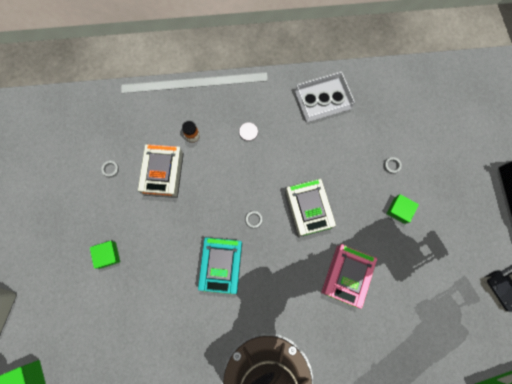

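View pics/side0.png

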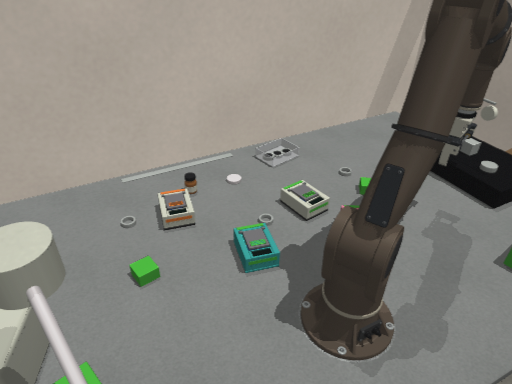

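The top view shows the cream unit with green stripes centred near row 208, column 310. Turquoise (265, 220) and pink (277, 351) are look-alikes. The side view shows the same unit near (198, 304). Next I move over it.

Emit:
jog_arm --plan '[{"offset":[0.28,-0.28,0],"twist":[0,0,0],"fingers":-1},{"offset":[0.56,-0.56,0],"twist":[0,0,0],"fingers":-1},{"offset":[0.84,-0.84,0],"twist":[0,0,0],"fingers":-1},{"offset":[1,-1,0],"twist":[0,0,0.03],"fingers":-1}]'

```text
clock: 1.0
position: [0.3208, -0.3792, 0.244]
ee_rot: [-3.125, -0.318, -0.001]
force: [1.1, -1.0, 0.7]
width: 0.615
gripper_force: 0.0
```

Emit:
jog_arm --plan '[{"offset":[0.28,-0.28,0],"twist":[0,0,0.02],"fingers":-1},{"offset":[0.56,-0.56,0],"twist":[0,0,0.04],"fingers":-1},{"offset":[0.84,-0.84,0],"twist":[0,0,0.053],"fingers":-1},{"offset":[1,-0.7,0],"twist":[0,0,0.053],"fingers":-1},{"offset":[1,-0.7,0],"twist":[0,0,0.053],"fingers":-1},{"offset":[1,-0.7,0],"twist":[0,0,0.053],"fingers":-1}]'

```text
clock: 1.75
position: [0.4447, -0.2491, 0.2435]
ee_rot: [-3.135, 0.205, 0.001]
force: [0.6, 0.1, -1.0]
width: 0.009
gripper_force: 0.0
```

Run:
```python
from h import *
s=observe(); print(s['clock'],s['position'],s['width'],rot(s['ee_rot']).round(3))
n='wrist'
c=calibration(n); im=get_image(n); cv2.imwrite('pics/w1.png',im[:,:,::-1]); print(c)
for t,z in (('green_pad',.068),('green_hinge',.062),('green_unit',0)):
    for d in landmark_of(t,n)[:4]:
        rc=np.array(d['at'])*[384,512]; print(t,round(d['conf'],2),rc.round(1),ray(c,rc,z).round(4))
h=cv2.cvtColor(im,cv2.COLOR_RGB2HSV)
m=cv2.inRange(h,(45,120,60),(75,255,255))
k,l,st,ce=cv2.connectedComponentsWithStats(cv2.morphologyEx(m,cv2.MORPH_CLOSE,np.ones((9,9))))
for i in range(1,k):
    if st[i,4]>100: print(st[i],ce[i].round(1),ray(c,ce[i][::-1],.068).round(4))
```

```text
1.75 [ 0.44470169 -0.24912079  0.24353398] 0.008583931572866651 [[ 0.992 -0.13  -0.001]
 [-0.13  -0.992  0.   ]
 [-0.001 -0.    -1.   ]]
{'fov_y': 60.893639667623866, 'cx': 253.7476189611223, 'cy': 192.86301960518188, 'position': array([ 0.51624642, -0.25839122,  0.3866838 ]), 'attitude': array([ 1.94315183, -2.21403879, -0.30429608])}
green_pad 0.93 [172.  185.9] [ 0.4578 -0.1827  0.068 ]
green_hinge 0.85 [108.  160.5] [ 0.5217 -0.1687  0.062 ]
green_unit 0.79 [144.2 189.7] [ 0.4777 -0.1772  0.    ]
[ 110   65   92   40 1210] [155.9  84.7] [ 0.5427 -0.1704  0.068 ]
[ 401   99  101   83 4939] [450.7 137.9] [ 0.4577 -0.443   0.068 ]
[160 158  51  31 939] [185. 173.] [ 0.4569 -0.1816  0.068 ]
```

View pics/w1.png

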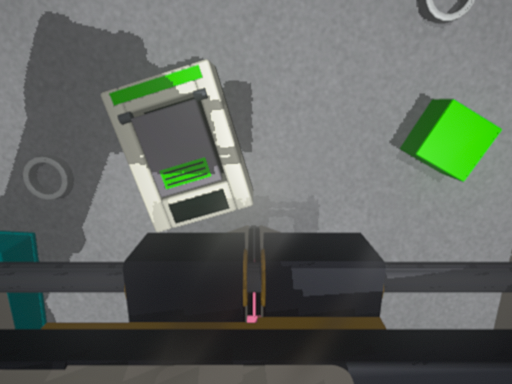

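The wrist view shows the green-marked unit with its pad at (row 173, column 185), which puts it at about (0.457, -0.182) with a yaw of about +9°. The carton at the right and the ring are clear. Next: align and descend to 20 mm above the pad.

Emit:
jog_arm --plan '[{"offset":[0.02,-0.3,0],"twist":[0,0,-0.024],"fingers":-1},{"offset":[0.022,-0.457,0.2],"twist":[0,0,-0.046],"fingers":-1},{"offset":[0.022,-0.457,0.5],"twist":[0,0,-0.046],"fingers":-1},{"offset":[0.022,-0.457,0.75],"twist":[0,0,-0.046],"fingers":-1},{"offset":[0.022,-0.457,0.9],"twist":[0,0,-0.046],"fingers":-1},{"offset":[0.022,-0.457,0.9],"twist":[0,0,-0.046],"fingers":-1},{"offset":[0.022,-0.457,0.9],"twist":[0,0,-0.046],"fingers":-1}]'

```text
clock: 2.82
position: [0.4579, -0.1817, 0.1097]
ee_rot: [3.131, 0.249, 0.002]
force: [0.2, 0.3, 0.0]
width: 0.004
gripper_force: 0.0
```

Run:
```python
from h import *
s=observe(); print(s['clock'],s['position'],s['force'],rot(s['ee_rot']).round(3))
a=get_image('wrist')[40:340,100:400]; b=get_image('top')[150:250,250:370]
c=calibration('top')
h=cv2.cvtColor(get_image('wrist'),cv2.COLOR_RGB2HSV)
cv2.imwrite('pics/w2.png',np.hstack([cv2.resize(a,(400,400)),cv2.resize(b,(400,400))])[:,:,::-1])
```

```text
2.825 [ 0.45792649 -0.18168298  0.10968107] [0.22356334 0.32934744 0.03842002] [[ 0.987  0.158  0.001]
 [ 0.158 -0.987 -0.   ]
 [ 0.001  0.001 -1.   ]]
```

View pics/w2.png

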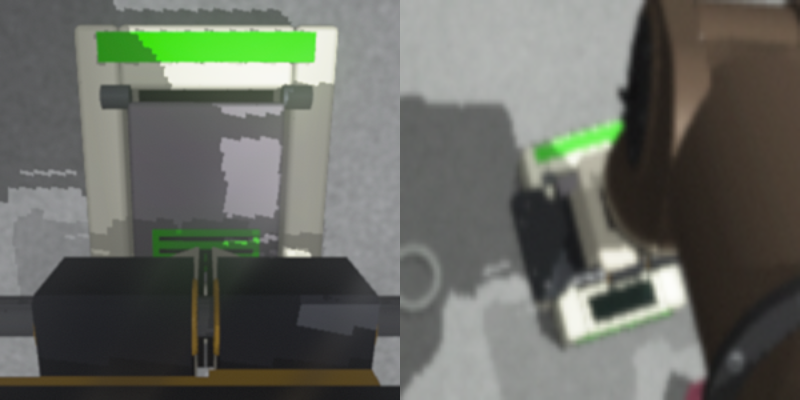

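The crop shows the tool square with the unit and the fingertips centred above the pad. Next: descend and press.

Emit:
jog_arm --plan '[{"offset":[0,0,0.1],"twist":[0,0,0],"fingers":-1},{"offset":[0,0,0.16],"twist":[0,0,0],"fingers":-1},{"offset":[0,0,0.175],"twist":[0,0,0],"fingers":-1},{"offset":[0,0,0.185],"twist":[0,0,0],"fingers":-1},{"offset":[0,0,0.195],"twist":[0,0,0],"fingers":-1},{"offset":[0,0,0.2],"twist":[0,0,0],"fingers":-1},{"offset":[0,0,0.2],"twist":[0,0,0],"fingers":-1}]'

```text
clock: 3.85
position: [0.4571, -0.1814, 0.0788]
ee_rot: [-3.132, -0.25, 0.001]
force: [-3.7, 1.1, 3.3]
width: 0.003
gripper_force: 2.2
```

Emit:
jog_arm --plan '[{"offset":[0,0,0.007],"twist":[0,0,0],"fingers":-1},{"offset":[0,0,0.012],"twist":[0,0,0],"fingers":-1},{"offset":[0,0,0.012],"twist":[0,0,0],"fingers":-1}]'

```text
clock: 4.22
position: [0.4573, -0.1814, 0.0776]
ee_rot: [3.131, 0.25, -0.0]
force: [-7.2, 1.5, 16.7]
width: 0.008
gripper_force: 8.0
```

The pad is solid at 17 N, so it is at the stop. Next: retreat quickly.

Emit:
jog_arm --plan '[{"offset":[0,0,-0.4],"twist":[0,0,0],"fingers":-1},{"offset":[-0.15,0,-0.8],"twist":[0,0,0],"fingers":-1},{"offset":[-0.4,0,-1],"twist":[0,0,0],"fingers":-1},{"offset":[-0.6,0,-1],"twist":[0,0,0],"fingers":-1},{"offset":[-0.6,0,-1],"twist":[0,0,0],"fingers":-1}]'

```text
clock: 4.85
position: [0.3674, -0.1963, 0.2275]
ee_rot: [3.131, 0.247, 0.002]
force: [0.4, 0.5, 0.0]
width: 0.005
gripper_force: 0.0
```

Emit:
jog_arm --plan '[{"offset":[0,0.3,-0.2],"twist":[0,0,0],"fingers":-1},{"offset":[0,0.6,-0.2],"twist":[0,0,0],"fingers":-1},{"offset":[0,0.9,-0.2],"twist":[0,0,0],"fingers":-1},{"offset":[0,0.9,-0.2],"twist":[0,0,0],"fingers":-1},{"offset":[0,0.9,-0.2],"twist":[0,0,0],"fingers":-1},{"offset":[0,0.9,-0.2],"twist":[0,0,0],"fingers":-1},{"offset":[0,0.9,-0.2],"twist":[0,0,0],"fingers":-1},{"offset":[0,0.9,-0.2],"twist":[0,0,0],"fingers":-1},{"offset":[0,0.9,-0.2],"twist":[0,0,0],"fingers":-1},{"offset":[0,0.9,-0.2],"twist":[0,0,0],"fingers":-1}]'

```text
clock: 6.1
position: [0.39, -0.3289, 0.257]
ee_rot: [3.132, 0.25, 0.0]
force: [-0.4, -0.2, 0.8]
width: 0.005
gripper_force: 0.0
```

Run:
```python
from h import *
s=observe(); print(s['clock'],s['position'],s['force'])
a=get_image('wrist'); b=get_image('side')[140:260,230:390]
cv2.imwrite('pics/w3.png',np.hstack([cv2.resize(a,(400,300)),cv2.resize(b,(400,300))])[:,:,::-1])
```

```text
6.1 [ 0.3900328  -0.32894364  0.2569707 ] [-0.42320371 -0.24885618  0.80844655]
```

View pics/w3.png

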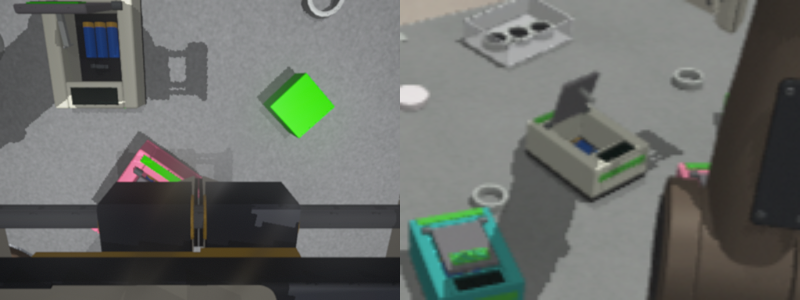

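The hatch is open and the batteries are visible. Now I watch for over two seconds.

Emit:
jog_arm --plan '[{"offset":[0,0,0]},{"offset":[0,0,0]},{"offset":[0,0,0]},{"offset":[0,0,0]},{"offset":[0,0,0]},{"offset":[0,0,0]},{"offset":[0,0,0]},{"offset":[0,0,0]},{"offset":[0,0,0]},{"offset":[0,0,0]},{"offset":[0,0,0]},{"offset":[0,0,0]},{"offset":[0,0,0]},{"offset":[0,0,0]},{"offset":[0,0,0]},{"offset":[0,0,0]},{"offset":[0,0,0]},{"offset":[0,0,0]},{"offset":[0,0,0]},{"offset":[0,0,0]}]'

```text
$.plan[0]: bad value
```

Run:
```python
from h import *
a=get_image('wrist'); b=get_image('side')[140:260,230:390]
cv2.imwrite('pics/w4.png',np.hstack([cv2.resize(a,(400,300)),cv2.resize(b,(400,300))])[:,:,::-1])
p=cv2.imread('pics/w3.png').astype(int); q=cv2.imread('pics/w4.png'); print(observe()['clock'],abs(p-q).mean(),(abs(p-q).max(2)>40).sum())
```

```text
6.3 0.44556666666666667 1
```

View pics/w4.png

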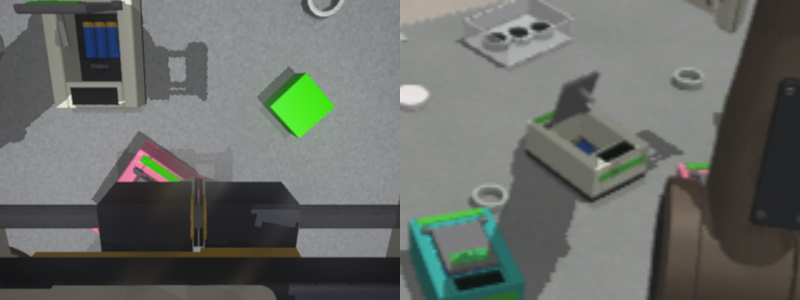

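The hatch is still open, but the wait call was refused, so I repeat it in full form.

Emit:
jog_arm --plan '[{"offset":[0,0,0],"twist":[0,0,0],"fingers":-1},{"offset":[0,0,0],"twist":[0,0,0],"fingers":-1},{"offset":[0,0,0],"twist":[0,0,0],"fingers":-1},{"offset":[0,0,0],"twist":[0,0,0],"fingers":-1},{"offset":[0,0,0],"twist":[0,0,0],"fingers":-1},{"offset":[0,0,0],"twist":[0,0,0],"fingers":-1},{"offset":[0,0,0],"twist":[0,0,0],"fingers":-1},{"offset":[0,0,0],"twist":[0,0,0],"fingers":-1},{"offset":[0,0,0],"twist":[0,0,0],"fingers":-1},{"offset":[0,0,0],"twist":[0,0,0],"fingers":-1},{"offset":[0,0,0],"twist":[0,0,0],"fingers":-1},{"offset":[0,0,0],"twist":[0,0,0],"fingers":-1},{"offset":[0,0,0],"twist":[0,0,0],"fingers":-1},{"offset":[0,0,0],"twist":[0,0,0],"fingers":-1},{"offset":[0,0,0],"twist":[0,0,0],"fingers":-1},{"offset":[0,0,0],"twist":[0,0,0],"fingers":-1},{"offset":[0,0,0],"twist":[0,0,0],"fingers":-1},{"offset":[0,0,0],"twist":[0,0,0],"fingers":-1},{"offset":[0,0,0],"twist":[0,0,0],"fingers":-1},{"offset":[0,0,0],"twist":[0,0,0],"fingers":-1}]'

```text
clock: 8.8
position: [0.39, -0.329, 0.2569]
ee_rot: [3.132, 0.25, 0.0]
force: [-0.1, 0.3, 0.1]
width: 0.004
gripper_force: 0.0
```

Run:
```python
from h import *
a=get_image('wrist'); b=get_image('side')[140:260,230:390]
q=np.hstack([cv2.resize(a,(400,300)),cv2.resize(b,(400,300))])[:,:,::-1]
p=cv2.imread('pics/w3.png').astype(int); d=abs(p-q); n=(d.max(2)>40).sum()
print(observe()['clock'],d.mean(),n)
if n<50: print(sign_off())
```

```text
8.9 0.44427222222222224 24
the job is handed in; nothing more can be done
None
```

I pressed the green unit's hatch pad once to the stop (about 17 N); the hatch sprang open, stayed up for over two seconds with the arm clear, and I handed the job in at about 8.9 s.

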